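# Sweep the used stoppers into the bin and lock it

## Task

Fold the collecting bin's front flap right down, then take the standing scraper and sweep all the used rubber stoppers off the deck, over the flap and into the bin, never touching a stopper with the gripper. When all are in, shut the flap fully upright, and only then push both lock caps fully home. Leave the scraper standing upright in the middle of the rubber mat, and leave everything else on the bench where it is.

Things in the scene. Friction and masses are not known exactly. Their poses are not given: they have to be found in the camera images.
- station: Fixed stopper tray with a bin at one end. Origin on the bench below the middle of the flap's hinge; y runs along the sweep into the bin, x across, z up (mm from here). Side rails and cheeks along the deck and open flap: inner faces x = +-87, outer +-97, tops z 61, at y -275 to -90 and -60 to 0. Lock posts 34 x 36 outside the bin's sides at x +-104, y 60, tops z 116
- deck_mid (a point): middle of the grey deck's top face, station (0, -183, 32) mm; the deck is level, 174 wide between rails, y -282 to -84, with no wall at the end away from the bin (y -282). The open flap continues it to the bin
- bin_in (a point): middle of the bin's floor, station (0, 52, 6) mm; the bin is open above, inside x +-87, y 2 to 102, walls up to z 110; its floor lies 25 mm below the open flap, a solid sill filling the step
- flap (a joint): bottom-hinged front flap of the bin (hinge axis along station x through (0, 0, 31) mm), steel, 170 wide, 78 high, 6 mm thick. 0 = upright, bin closed; 1.57 = folded down flat towards the deck, nearly level with it, its top at z 31 mm (rad). A stiff hinge: it stays where it is left; about 3 N at the bar moves it
- flap_bar (a point): mid handle: a black round bar 14 mm thick, sticking out sideways from the flap's upper corner, station x -84 to -159 mm, this point at -128, free all round. At flap angle a it lies at station y = -73 sin(a) - 3 cos(a), z = 31 + 73 cos(a) - 3 sin(a) mm. It can be gripped from above and may turn between the pads
- lock_near (a joint): push-down lock cap on the post at station x = -104: black disc 24 mm wide. 0 = up (cap top 14 mm above the post), 0.008 = pressed home (cap top 6 mm above the post) (m). It needs 4 to 6 N and stays where it is pushed
- lock_near_top (a point): centre of the top face of that cap (130 mm above the bench when up)
- lock_far (a joint): the same lock cap on the post at station x = +104
- lock_far_top (a point): centre of the top face of that cap
- scraper: standing scraper: steel foot 85 (its x) x 30 (its y) x 30 mm high, with a black square upright handle 22 x 22 mm rising from its middle to z 142. Origin under the centre of the foot; z up. About 0.3 kg, bottom-heavy. Grip the handle from above near its top, about 118 mm above the foot's underside
- mat: fixed black rubber mat 130 x 130 x 3 mm, parking place of the scraper; origin under its centre
- stopper0: loose tapered rubber stopper, 30 mm wide below, 25 above, 18 mm high, about 20 g; origin in the centre of its underside. May be absent (None)
- stopper1: loose tapered rubber stopper, 30 mm wide below, 25 above, 18 mm high, about 20 g; origin in the centre of its underside. May be absent (None)
- stopper2: loose tapered rubber stopper, 30 mm wide below, 25 above, 18 mm high, about 20 g; origin in the centre of its underside. May be absent (None)
- stopper3: loose square rubber stopper 24 x 24 x 18 mm, about 20 g; origin in the centre of its underside. May be absent (None)
- stopper4: loose tapered rubber stopper, 30 mm wide below, 25 above, 18 mm high, about 20 g; origin in the centre of its underside. May be absent (None)
- stopper5: loose tapered rubber stopper, 30 mm wide below, 25 above, 18 mm high, about 20 g; origin in the centre of its underside. May be absent (None)
- stopper6: loose tapered rubber stopper, 30 mm wide below, 25 above, 18 mm high, about 20 g; origin in the centre of its underside. May be absent (None)
- stopper7: loose square rubber stopper 24 x 24 x 18 mm, about 20 g; origin in the centre of its underside. May be absent (None)
- beaker: bystander: open glass beaker, 72 mm wide, 95 mm high; origin at its underside
- jar: bystander: closed amber jar, 64 mm wide, 85 mm high; origin at its underside
- flask: bystander: closed white bottle, 56 mm wide, 140 mm high; origin at its underside
- marker: bystander: blue marker pen lying down, about 136 mm long along its x, 18 mm thick; origin at its underside
- weight: bystander: brass calibration weight, 40 mm wide, 55 mm high; origin at its underside
Things that resemble listed ones, but are neither listed nor needed, are in the scene too. What is shaped like the scraper but orange or red is not meant.

How it is judged:
On the way, in this order (a step that is already met when the one before it is completed fails the run):
1. the flap is folded right down (over 1.4 rad) (value of joint flap above 1.4 rad), for 0.2 s.
2. all stoppers are in the bin (y of stopper0 in the frame of station between -0.002 and 0.106 m and x of stopper0 in the frame of station between -0.09 and 0.09 m and z of each of stopper0, stopper1, stopper2, stopper3, stopper4, stopper5, stopper6, stopper7 in the frame of station below 0.07 m and y of stopper1 in the frame of station between -0.002 and 0.106 m and x of stopper1 in the frame of station between -0.09 and 0.09 m and y of stopper2 in the frame of station between -0.002 and 0.106 m and x of stopper2 in the frame of station between -0.09 and 0.09 m and y of stopper3 in the frame of station between -0.002 and 0.106 m and x of stopper3 in the frame of station between -0.09 and 0.09 m and y of stopper4 in the frame of station between -0.002 and 0.106 m and x of stopper4 in the frame of station between -0.09 and 0.09 m and y of stopper5 in the frame of station between -0.002 and 0.106 m and x of stopper5 in the frame of station between -0.09 and 0.09 m and y of stopper6 in the frame of station between -0.002 and 0.106 m and x of stopper6 in the frame of station between -0.09 and 0.09 m and y of stopper7 in the frame of station between -0.002 and 0.106 m and x of stopper7 in the frame of station between -0.09 and 0.09 m), for 0.2 s.
3. the flap is shut again (within 0.08 rad) with all stoppers in the bin (all of step 2 and value of joint flap below 0.08 rad), for 0.2 s.
4. both lock caps are pushed home with the flap shut (value of joint flap below 0.08 rad and value of joint each of lock_near, lock_far above 0.0065 m), for 0.2 s.
At the end, for the whole second after the job is handed in: All stoppers lie at rest in the bin, the flap is shut (within 0.08 rad), both lock caps are pressed home (at least 6.5 of 8 mm), and the scraper stands upright (within 0.1 rad) on the mat, its centre within 40 mm of the mat's centre (all of step 2 and all of step 4 and linear speed of each of stopper0, stopper1, stopper2, stopper3, stopper4, stopper5, stopper6, stopper7 below 0.05 m/s and horizontal distance between scraper and mat below 0.04 m and angle between scraper's own z axis and vertical below 0.1 rad and z of scraper in the frame of mat below 0.008 m and linear speed of scraper below 0.02 m/s); the robot touches nothing.
It fails at once if a stopper is touched with the gripper (contact force between the fingers and stopper0 above 0.5 N or contact force between the fingers and stopper1 above 0.5 N or contact force between the fingers and stopper2 above 0.5 N or contact force between the fingers and stopper3 above 0.5 N or contact force between the fingers and stopper4 above 0.5 N or contact force between the fingers and stopper5 above 0.5 N or contact force between the fingers and stopper6 above 0.5 N or contact force between the fingers and stopper7 above 0.5 N).
It fails at once if a lock cap is pushed home before the flap is shut (value of joint any of lock_near, lock_far above 0.0065 m and value of joint flap above 0.15 rad).
It fails at once if a bystander is moved more than 25 mm or tipped (distance of any of beaker, jar, flask, marker, weight from where it was at the start of the episode above 0.025 m or angle between any of beaker, jar, flask, marker, weight's own z axis and vertical above 0.35 rad).
Of stopper0, stopper1, stopper2, stopper3, stopper4, stopper5, stopper6, stopper7 only 4 to 8 are there at a start; the rules pass over those that are not, and their reading is None.
At some moment in a run one of stopper0, stopper1, stopper2, stopper3, stopper4, stopper5, stopper6, stopper7 may be knocked a few centimetres aside while the robot is not near it.
Once in a run the grip may slacken for a moment while it holds something.
It also fails if it takes over 200 s, if anything falls off the work surface, if the arm or the gripper's body presses on something with over 40 N, if the wrist force passes 120 N, or if a joint passes its speed limit or range.

## Robot

A 7-joint arm with a two-finger parallel gripper is mounted at the origin on the work surface. World frame = base frame: x ahead of the robot, y to its left, z up, the work surface at z = 0. Lengths are in m, angles in rad, forces in N, time in s.
With the tool pointing down it reaches from about 0.425 to 0.925 m from the base axis. Payload 6.8 kg.
Tool frame: the origin (TCP) lies midway between the tips of the shut fingers; the grasp point (between the pads) lies 19 mm behind it (r.grip_depth is the distance from the TCP to the grasp point, in m); z points along the fingers, y is the line along which they close (so a half turn about z gives the same grasp; the last joint's range is limited). The gripper opens to 85 mm and grips with 20 to 120 N. Pads are 22 mm wide; open, the fingers measure 114 mm over their backs; the gripper's body (76 mm by 85 mm) begins 54 mm behind the grasp point. The pads swing forward as they close: fully open they stand 13 mm farther back than shut.
Start: joints at [1.195, 0.477, 0.022, 1.555, -0.011, 1.109, -0.083], TCP at [0.179, -0.651, 0.231] pointing down, gripper open.
Joint ranges: [-2.96, 2.96], [-0.34, 2.1], [-1.41, 1.46], [0.24, 2.44], [-1.37, 4.51], [0.17, 1.92], [-2.96, 2.96]. Speed limits (rad/s): [2.39, 2.39, 3.14, 3.14, 3.14, 3.14, 3.14].

## Interface

Orientations are given as a rotation vector (axis times angle).
In Python, from bench import telemetry, grab_frame, calibration, order, silhouettes, r gives the robot as it stands.
- The arm moves only by the tool apply_moves, never from a script. Its argument "moves" is a list of rows, each a list of 7 numbers: the turn, a rotation vector about the tool's x, y, z scaled (see below), then the shift along the tool's x, y, z scaled (see below), then the opening, from -1 (shut) to 1 (fully open). A call has exactly 8 rows; each row shifts and turns the commanded pose from where the row before left it, along the tool's axes as they then stand; what a row does not reach is not made up. The controller multiplies each number of a shift by 1000 mm and each number of a turn by 6 degrees. A row lasts 1/12 s, in which the tool goes at most 41.7 mm and 7.16 degrees, less where a joint would pass 70% of its speed; a pose out of reach is approached as far as the arm can. A call with a number of a shift or a turn outside -1 to 1 is refused whole. A call with a gripper value outside its range is refused whole. The fingers move at their own pace and stop on an object; "grip_force" is the grip in N (left out, the last holds). Time passes only in rows, so rows that do not move let the fingers close, or fill a call up. It gives the time, the measured TCP pose, the force, the opening and the grip force at its end, in the units of the state.
- telemetry.get_obs(): the state, without advancing time (a new reading comes with each control period).
- grab_frame(name): name is "side" or "top" or "wrist"; returns the picture (480x640x3 uint8, blue, green, red); there is no depth.
- calibration(name): a dict with "fx", "fy", "cx", "cy" (pixels), "k1" (the pictures are not rectified: a ray, as slopes to the right and down, at radius r is drawn at 1 + k1 r^2 times it, then the intrinsics apply), "world_from_camera" (4x4, takes a point from camera to world coordinates); the wrist camera has in their place "mount" (4x4, takes a point from camera to tool coordinates, whose origin is the TCP and whose axes are the flange's). Camera axes: x right, y down, z forward; pixel columns grow to the right and rows downward; lengths in m; the calibration is good to about 2 mm. A picture is of the moment at which its call begins: read the wrist's pose just before it. calibration takes no time and is no camera call.
- order.hand_in(): hands the job in; it is judged then, once.
Trained networks look in the newest picture that a camera, given by its name, has taken for a name from the list of things; names that differ only in an ending like _2 or _b are one class to them, and where a whole thing is asked for, a point or a joint stands for the part that bears it (a point fixed in the world has none). Each returns a list of dicts, best first, with "p" (0 to 1); they miss things now and then, are a little off and sometimes report something else, mostly with a low value. They report only what shows in the picture. A call takes as long as a camera call. They do not tell look-alikes from the thing itself.
- silhouettes(thing, camera): "mask" (480x640 bool, what is visible of it) and "extent" ([centre column, centre row, width, height] in pixels, round what is visible of it).
The state is a dict: "clock": time; "joints": joint angles; "qvel": joint speeds; "tau": joint torques, N m; "tcp_pos": TCP position; "orientation": TCP orientation; "contact_force": force on the tool from outside, world axes, zero at the start; "moment": the same for the moment, N m; "grip_width": finger opening in m; "gripper_force": force on a finger pad.
Only numpy, scipy, OpenCV 4.12 (cv2) and the standard library are available. Lean on these libraries where they do the work, as an engineer would, in place of code of your own. Each camera call takes 0.05 s, during which the arm holds its last target. There are 200 camera calls.

## Working session

There is one attempt and no reset: what is moved stays moved. The work goes in short steps, Python scripts to look and compute and a tool call to move; the robot and the scene stay as the last step left them, time stands still between calls to the robot, and variables do not carry over. Pictures are saved under pics/ and viewed, at most 14 in all, crops included, and the job is handed in when it is done.

Besides the shell and the picture viewer there is one more tool, called by a JSON object that holds its "fn" and its "kwargs", one argument or row to a line. apply_moves: Moves the arm, as the interface text tells. Its arguments: {"type":"object","properties":{"moves":{"type":"array"},"grip_force":{"type":"number"}},"required":["moves"]}

```bash
ls; mkdir -p pics; python3 - <<'E'
from bench import telemetry, grab_frame, calibration
import cv2, numpy as np
o=telemetry.get_obs(); print({k:np.round(v,3).tolist() for k,v in o.items()})
for n in ("side","top","wrist"):
    c=calibration(n); print(n,{k:(np.round(v,4).tolist()) for k,v in c.items()})
    cv2.imwrite(f"pics/{n}0.png",grab_frame(n))
E
```

```text
pics
{'clock': 0.0, 'joints': [1.195, 0.478, 0.022, 1.556, -0.012, 1.109, -0.083], 'qvel': [0.001, -0.001, -0.0, -0.002, 0.001, 0.0, 0.001], 'tau': [0.001, -59.645, 1.608, -28.12, 0.013, 0.009, -0.0], 'tcp_pos': [0.178, -0.65, 0.23], 'orientation': [-3.112, -0.419, 0.001], 'contact_force': [0.212, 0.115, -0.388], 'moment': [0.005, 0.001, 0.019], 'gripper_force': 0.0, 'grip_width': 0.085}
side {'fx': 457.1916, 'fy': 457.1916, 'cx': 316.3565, 'cy': 236.4576, 'k1': 0.0239, 'world_from_camera': [[-0.8104, -0.4572, 0.3664, 0.1362], [-0.5858, 0.638, -0.4998, 0.6404], [-0.0053, -0.6196, -0.7849, 0.9434], [0.0, 0.0, 0.0, 1.0]]}
top {'fx': 526.9091, 'fy': 526.9091, 'cx': 317.9724, 'cy': 245.5264, 'k1': -0.1145, 'world_from_camera': [[-0.0246, -0.9903, 0.137, 0.3618], [-0.9994, 0.0277, 0.0207, 0.0903], [-0.0243, -0.1364, -0.9903, 1.341], [0.0, 0.0, 0.0, 1.0]]}
wrist {'fx': 362.1989, 'fy': 362.1989, 'cx': 318.5547, 'cy': 243.493, 'k1': 0.0192, 'mount': [[0.0008, -0.9476, -0.3193, 0.0816], [1.0, 0.0009, -0.0002, 0.0009], [0.0005, -0.3193, 0.9476, -0.1417], [0.0, 0.0, 0.0, 1.0]]}
```

View pics/top0.png

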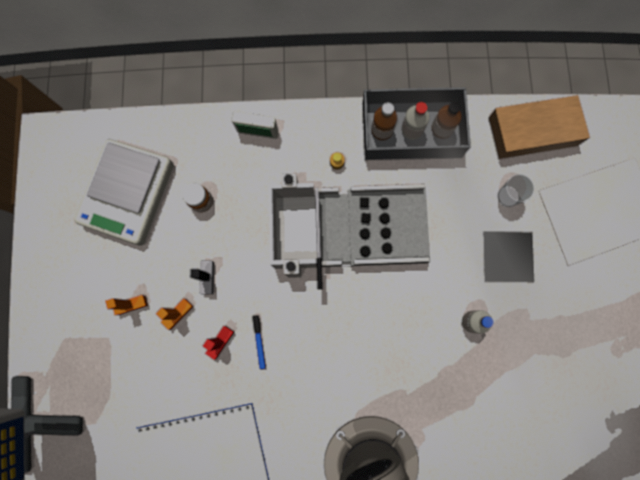

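View pics/side0.png

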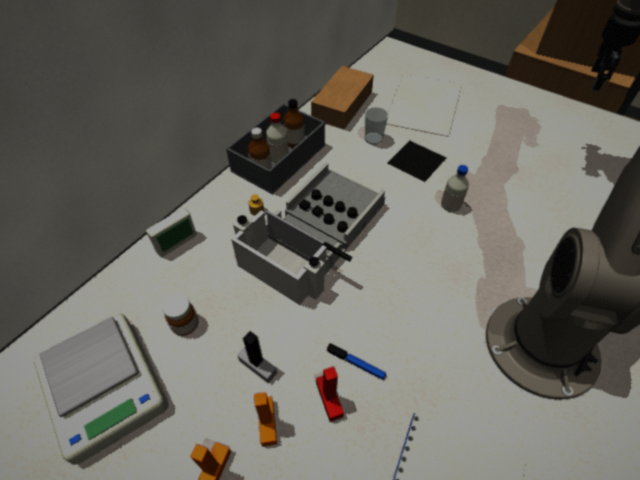

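Top view: the bin is at (297,227) and the deck at (390,228), with eight stoppers near (365–387, 203–250). The mat is at (508,257). Scraper candidates are the black-handled one with a grey foot at (205,275), orange ones at (125,305) and (175,313), and a red one at (217,342). I choose (205,275).

```bash
cat > h.py <<'E'
import numpy as np, cv2
from bench import telemetry, grab_frame, calibration, silhouettes
from scipy.spatial.transform import Rotation as R
def cam(n):
    c=calibration(n)
    if n=="wrist":
        o=telemetry.get_obs(); T=np.eye(4); T[:3,:3]=R.from_rotvec(o["orientation"]).as_matrix(); T[:3,3]=o["tcp_pos"]
        W=T@np.array(c["mount"])
    else: W=np.array(c["world_from_camera"])
    K=np.array([[c["fx"],0,c["cx"]],[0,c["fy"],c["cy"]],[0,0,1.]]); return K,np.array([c["k1"],0,0,0.]),W
def proj(C,P):
    K,d,W=C; M=np.linalg.inv(W); P=np.atleast_2d(np.array(P,float))
    return cv2.projectPoints(P[:,None],cv2.Rodrigues(M[:3,:3])[0],M[:3,3],K,d)[0][:,0]
def ray(C,uv,z):
    K,d,W=C; p=cv2.undistortPoints(np.array(uv,float).reshape(-1,1,2),K,d)[:,0]
    v=np.c_[p,np.ones(len(p))]@W[:3,:3].T
    return W[:3,3]+v*((z-W[2,3])/v[:,2])[:,None]
def st(S,P):  # station (x,y,yaw) -> world, P in mm
    P=np.atleast_2d(np.array(P,float))/1000; c,s=np.cos(S[2]),np.sin(S[2])
    return np.c_[S[0]+c*P[:,0]-s*P[:,1],S[1]+s*P[:,0]+c*P[:,1],P[:,2]]
def crop(img,x,y,w,h,f,name): cv2.imwrite("pics/"+name,cv2.resize(img[y:y+h,x:x+w],None,fx=f,fy=f,interpolation=cv2.INTER_CUBIC))
E
python3 - <<'E'
from h import *
import cv2
im=cv2.imread("pics/top0.png"); crop(im,260,165,180,130,4.4,"st_top.png")
im=cv2.imread("pics/side0.png"); crop(im,225,155,170,150,4,"st_side.png")
C=cam("top"); grab_frame("top")
for n in ["scraper","mat","beaker","jar","flask","marker","weight","stopper0","stopper3","lock_near","flap","station"]:
    for s in silhouettes(n,"top")[:9]:
        print(n,round(s["p"],2),np.round(s["extent"],1).tolist(),np.round(ray(C,[s["extent"][:2]],0.0)[0],3))
E
```

```text
scraper 0.74 [203.8, 276.6, 20.3, 31.9] [0.475 0.415 0.   ]
scraper 0.72 [174.1, 313.6, 36.0, 27.7] [0.381 0.492 0.   ]
scraper 0.7 [129.2, 305.3, 42.3, 21.0] [0.405 0.612 0.   ]
scraper 0.6 [219.9, 341.0, 31.1, 33.8] [0.31  0.373 0.   ]
mat 0.75 [288.4, 264.2, 10.5, 9.7] [0.501 0.195 0.   ]
mat 0.73 [508.8, 255.2, 47.9, 50.5] [ 0.508 -0.373  0.   ]
beaker 0.7 [514.2, 189.8, 40.2, 33.1] [ 0.681 -0.402  0.   ]
jar 0.84 [195.1, 199.7, 29.8, 25.0] [0.678 0.439 0.   ]
flask 0.8 [478.1, 321.8, 26.5, 23.5] [ 0.341 -0.283  0.   ]
marker 0.88 [260.4, 341.1, 13.1, 51.3] [0.308 0.27  0.   ]
weight 0.55 [337.5, 159.5, 12.7, 20.8] [0.775 0.061 0.   ]
stopper0 0.66 [364.2, 234.2, 5.6, 6.2] [ 0.573 -0.001  0.   ]
stopper0 0.58 [367.5, 217.0, 16.0, 12.2] [ 0.618 -0.012  0.   ]
stopper0 0.56 [383.0, 202.4, 15.7, 11.1] [ 0.656 -0.053  0.   ]
stopper0 0.52 [364.1, 250.6, 12.1, 9.6] [0.531 0.    0.   ]
stopper0 0.52 [386.2, 232.1, 11.5, 14.2] [ 0.577 -0.058  0.   ]
stopper0 0.43 [386.5, 252.3, 8.0, 15.3] [ 0.525 -0.057  0.   ]
stopper3 0.66 [364.2, 234.2, 5.6, 6.2] [ 0.573 -0.001  0.   ]
stopper3 0.58 [367.5, 217.0, 16.0, 12.2] [ 0.618 -0.012  0.   ]
stopper3 0.56 [383.0, 202.4, 15.7, 11.1] [ 0.656 -0.053  0.   ]
stopper3 0.52 [364.1, 250.6, 12.1, 9.6] [0.531 0.    0.   ]
stopper3 0.52 [386.2, 232.1, 11.5, 14.2] [ 0.577 -0.058  0.   ]
stopper3 0.43 [386.5, 252.3, 8.0, 15.3] [ 0.525 -0.057  0.   ]
lock_near 0.62 [203.4, 278.0, 24.9, 34.3] [0.471 0.416 0.   ]
lock_near 0.59 [291.8, 263.8, 8.4, 12.0] [0.502 0.187 0.   ]
flap 0.8 [317.7, 243.1, 2.8, 100.1] [0.554 0.119 0.   ]
station 0.9 [350.7, 230.2, 160.0, 119.9] [0.585 0.033 0.   ]
station 0.48 [259.7, 342.8, 14.4, 51.3] [0.304 0.272 0.   ]
```

View pics/st_top.png

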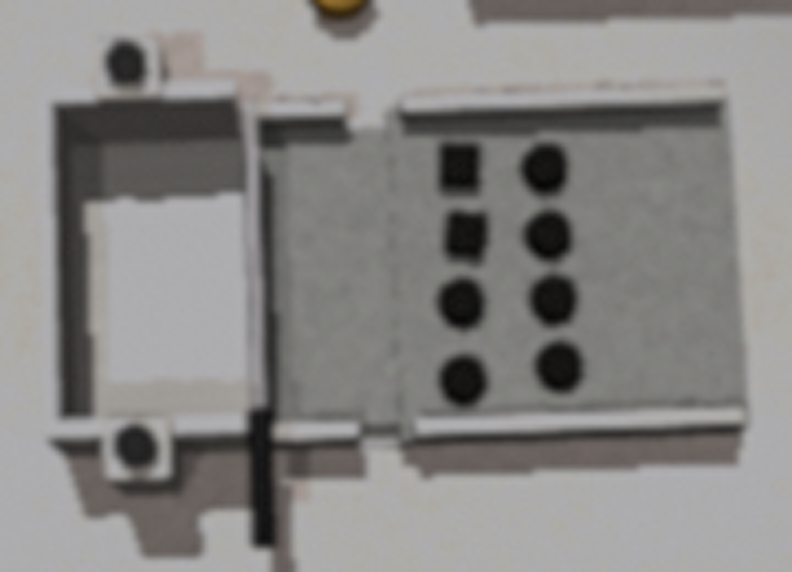

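View pics/st_side.png

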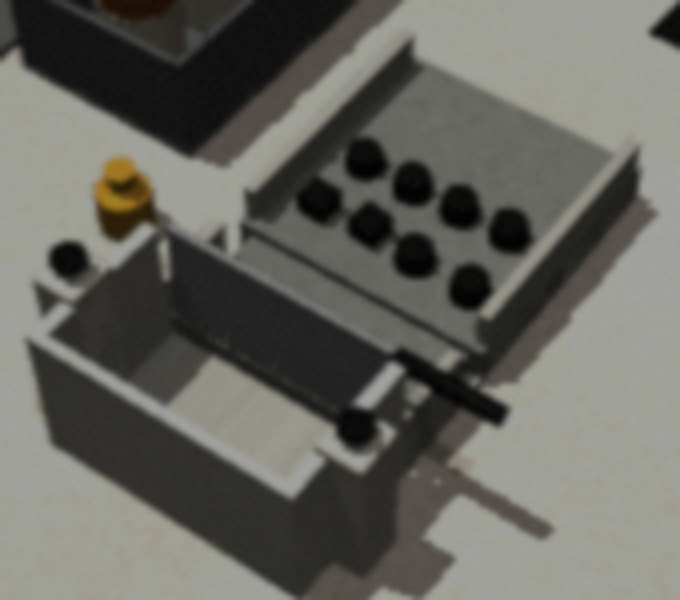

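Top crop: lock caps at (126,62) and (137,446), and the bar tip at (262,546). The stoppers are in two columns of four, and the two square ones are at upper left. Side crop: caps at (68,256) and (357,420), and the flap is upright. I'll fit the station pose from these.

```bash
python3 - <<'E'
from h import *
from scipy.optimize import least_squares
T=cam("top");Sd=cam("side")
tp=[((126,62),(104,60,130)),((137,446),(-104,60,130)),((722,94),(92,-275,61)),((743,419),(-92,-275,61)),((358,430),(-92,-60,61)),((415,430),(-92,-90,61)),((345,106),(92,-60,61)),((404,104),(92,-90,61)),((262,546),(-159,-3,107))]
sp=[((68,256),(104,60,130)),((357,420),(-104,60,130)),((505,412),(-159,-3,104))]
ut=np.array([np.array(a)/4.4+[260,165] for a,b in tp]);us=np.array([np.array(a)/4+[225,155] for a,b in sp])
pt=[b for a,b in tp];ps=[b for a,b in sp]
f=lambda S:np.r_[(proj(T,st(S,pt))-ut).ravel(),(proj(Sd,st(S,ps))-us).ravel()]
for g in (lambda S:f(S)[:18],lambda S:f(S)[18:],f):
    r=least_squares(g,[.58,.12,0],loss="soft_l1"); print(np.round(r.x,4)); 
print(np.round(f(r.x).reshape(-1,2),1).tolist())
S=r.x; np.save("S.npy",S)
print("caps",st(S,[(104,60,130),(-104,60,130),(-128,-3,104),(0,-282,32),(0,0,31)]).round(4).tolist())
# stoppers
a=np.array([(460,167),(546,168),(466,236),(548,236),(462,303),(554,300),(464,380),(560,367)])/4.4+[260,165]
w=ray(T,a,.046)-[S[0],S[1],0]; c,s=np.cos(S[2]),np.sin(S[2])
print("stoppers st mm",np.round(1000*np.c_[c*w[:,0]+s*w[:,1],-s*w[:,0]+c*w[:,1]]).tolist())
for n,C in (("top0",T),("side0",Sd)):
    im=cv2.imread(f"pics/{n}.png"); 
    for x,y,W,H,tag in ((180,240,60,60,"scr"),):
        if n=="side0": x,y=225,320
        crop(im,x,y,W,H,6,f"{tag}_{n}.png")
a,b=cv2.imread("pics/scr_top0.png"),cv2.imread("pics/scr_side0.png"); cv2.imwrite("pics/scr.png",np.hstack([a,b]))
# mat centre from sil mask
grab_frame("top")
for s in silhouettes("mat","top"):
    if s["extent"][2]>30:
        m=s["mask"].astype(np.uint8); q=cv2.minAreaRect(cv2.findNonZero(m)); box=ray(T,cv2.boxPoints(q),.003)
        print("mat",box.mean(0).round(4),box.round(3).tolist())
E
```

```text
[0.5867 0.1207 0.0061]
[0.5863 0.1191 0.0261]
[0.5861 0.1202 0.0102]
[[-0.0, 0.3], [-0.1, 0.4], [1.0, -0.2], [1.1, -0.8], [0.7, 0.1], [0.1, -0.4], [0.6, 0.2], [-0.8, 0.2], [-0.3, 1.1], [-0.5, -0.4], [-0.4, 0.3], [-1.0, 1.7]]
caps [[0.6895, 0.1813, 0.13], [0.4815, 0.1792, 0.13], [0.4581, 0.1159, 0.104], [0.589, -0.1618, 0.032], [0.5861, 0.1202, 0.031]]
stoppers st mm [[58.0, -123.0], [56.0, -172.0], [18.0, -124.0], [16.0, -171.0], [-20.0, -120.0], [-21.0, -172.0], [-64.0, -119.0], [-59.0, -174.0]]
mat [ 0.5064 -0.3719  0.003 ] [[0.573, -0.312, 0.003], [0.569, -0.442, 0.003], [0.44, -0.431, 0.003], [0.444, -0.303, 0.003]]
```

View pics/scr.png

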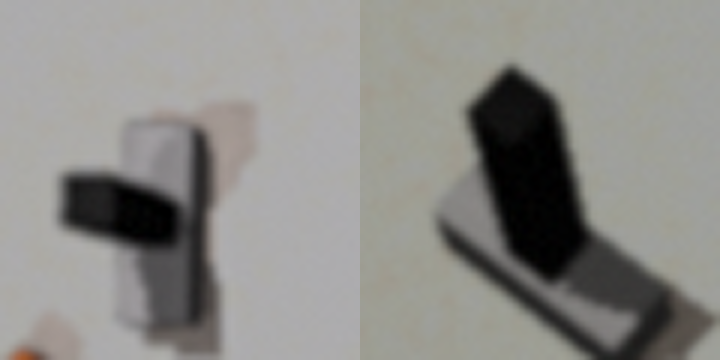

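The crops confirm the scraper: grey foot, black handle, long axis roughly along world x. The handle top is near (88,204) in the top crop and (515,100) in the side crop.

```bash
python3 - <<'E'
from h import *
T=cam("top");Sd=cam("side")
t=np.array([88,204])/6+[180,240]; s=np.array([155,100])/6+[225,320]
print("handle top", ray(T,[t],.142),ray(Sd,[s],.142))
f=np.array([(127,122),(192,124),(193,325),(119,325)])/6+[180,240]
F=ray(T,f,.03); print("foot",F.round(4).tolist(),F.mean(0))
for a,b in ((0,3),(1,2)): d=F[a]-F[b]; print(np.degrees(np.arctan2(d[1],d[0])),np.linalg.norm(d))
o=telemetry.get_obs(); M=R.from_rotvec(o["orientation"]).as_matrix(); print(M.round(3).tolist())
print("tool x yaw deg",np.degrees(np.arctan2(M[1,0],M[0,0])))
S=np.load("S.npy");print(S, st(S,[(-140,-3,104)]))
E
```

```text
handle top [[0.46932043 0.40170881 0.142     ]] [[0.46927542 0.39961875 0.142     ]]
foot [[0.5137, 0.4142, 0.03], [0.5121, 0.3864, 0.03], [0.4276, 0.386, 0.03], [0.4282, 0.4174, 0.03]] [0.47038854 0.40100354 0.03      ]
-2.1235770279835777 0.08547905833803338
0.29896833104420967 0.08451859103133028
[[0.964, 0.265, 0.0], [0.265, -0.964, 0.0], [0.0, -0.0, -1.0]]
tool x yaw deg 15.340563697780018
[0.58608863 0.12022166 0.01018477] [[0.44612645 0.11579598 0.104     ]]
```

{"fn": "apply_moves", "kwargs": {
  "moves": [
    [0,0,0.825,0,0,0,0.1],
    [0,0,0.825,0,0,0,0.1],
    [0,0,0.825,0,0,0,0.1],
    [0,0,0,0.025,-0.033,0,0.1],
    [0,0,0,0.025,-0.033,0,0.1],
    [0,0,0,0.025,-0.033,0,0.1],
    [0,0,0,0.025,-0.033,0,0.1],
    [0,0,0,0.025,-0.033,0,0.1]
  ]
}}

```text
clock: 1.57
tcp_pos: [0.3031, -0.4832, 0.2315]
orientation: [3.141, 0.013, 0.001]
contact_force: [1.3, 0.2, -0.2]
grip_width: 0.047
gripper_force: 0.0
```

{"fn": "apply_moves", "kwargs": {
  "moves": [
    [0,0,0,0.018,-0.037,0,0.1],
    [0,0,0,0.018,-0.037,0,0.1],
    [0,0,0,0.018,-0.037,0,0.1],
    [0,0,0,0.018,-0.037,0,0.1],
    [0,0,0,0.018,-0.037,0,0.1],
    [0,0,0,0.018,-0.037,0,0.1],
    [0,0,0,0.018,-0.037,0,0.1],
    [0,0,0,0.018,-0.037,0,0.1]
  ]
}}

```text
clock: 2.23
tcp_pos: [0.4442, -0.1859, 0.2317]
orientation: [3.141, 0.013, 0.001]
contact_force: [1.2, 0.4, -0.4]
grip_width: 0.0466
gripper_force: 0.0
```

{"fn": "apply_moves", "kwargs": {
  "moves": [
    [0,0,0,0,-0.037,0,0.1],
    [0,0,0,0,-0.037,0,0.1],
    [0,0,0,0,-0.037,0,0.1],
    [0,0,0,0,-0.037,0,0.1],
    [0,0,0,0,-0.037,0,0.1],
    [0,0,0,0,-0.02,0,0.1],
    [0,0,0,0,0,0,0.1],
    [0,0,0,0,0,0,0.1]
  ]
}}

```text
clock: 2.9
tcp_pos: [0.442, 0.0182, 0.2315]
orientation: [3.141, 0.018, 0.001]
contact_force: [-0.4, -1.3, 0.1]
grip_width: 0.0469
gripper_force: 0.0
```

```bash
python3 - <<'E'
from h import *
C=cam("wrist"); im=grab_frame("wrist"); S=np.load("S.npy")
P=st(S,[(104,60,130),(-104,60,130),(-159,-3,104),(-84,-3,104),(-92,-275,61),(-92,-90,61),(-92,-60,61),(92,-275,61)]+[(x,y,50) for x,y in [(58,-123),(56,-172),(18,-124),(16,-171),(-20,-120),(-21,-172),(-64,-119),(-59,-174)]])
for u in proj(C,P): cv2.circle(im,tuple(np.int32(np.clip(u,-99,999)*8)),24,(0,0,255),1,shift=3)
print(proj(C,P)[:8].round(0).tolist())
cv2.imwrite("pics/w1.png",im)
E
```

```text
[[-27.0, -264.0], [76.0, 184.0], [193.0, 249.0], [182.0, 151.0], [526.0, 157.0], [305.0, 157.0], [269.0, 157.0], [582.0, -129.0]]
```

View pics/w1.png

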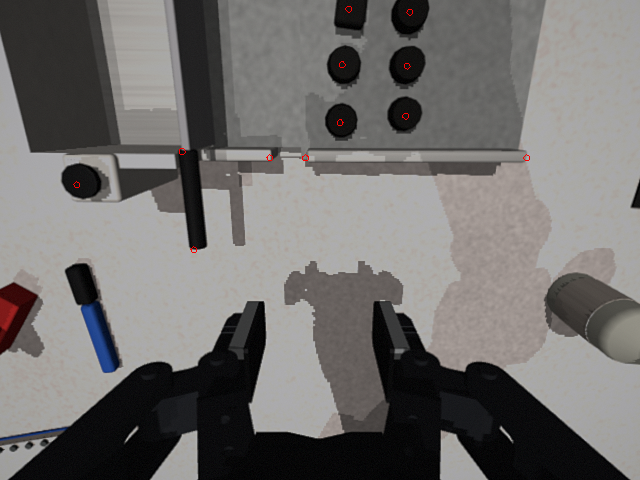

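The overlay agrees with the wrist view to about 2 mm: bar tip (197,247), near cap (80,180). I'll shift the station estimate by about 1 mm, then go to the bar.

{"fn": "apply_moves", "kwargs": {
  "moves": [
    [0,0,0,0.0015,-0.032,0,0.1],
    [0,0,0,0.0015,-0.032,0,0.1],
    [0,0,0,0.0015,-0.032,0,0.1],
    [0,0,0,0,0,0.03,0.1],
    [0,0,0,0,0,0.035,0.1],
    [0,0,0,0,0,0.035,0.1],
    [0,0,0,0,0,0.025,0.1],
    [0,0,0,0,0,0.015,0.1]
  ]
}}

```text
clock: 3.62
tcp_pos: [0.4444, 0.1107, 0.0884]
orientation: [3.14, 0.009, -0.006]
contact_force: [-0.6, 0.6, -0.5]
grip_width: 0.0475
gripper_force: 0.0
```

{"fn": "apply_moves", "kwargs": {
  "moves": [
    [0,0,0,0,0,0,0.1],
    [0,0,0,0,0,0,-1],
    [0,0,0,0,0,0,-1],
    [0,0,0,0,0,0,-1],
    [0,0,0,0,0,0,-1],
    [0,0,0,0,0,0,-1],
    [0,0,0,0,0,0,-1],
    [0,0,0,0,0,0,-1]
  ],
  "grip_force": 40
}}

```text
clock: 4.28
tcp_pos: [0.4468, 0.1132, 0.0926]
orientation: [3.141, 0.012, 0.004]
contact_force: [-0.4, -1.5, 7.8]
grip_width: 0.0124
gripper_force: 39.4
```

{"fn": "apply_moves", "kwargs": {
  "moves": [
    [0,0,0,0,0.014,0.002,-1],
    [0,0,0,0,0.0135,0.0045,-1],
    [0,0,0,0,0.0125,0.0075,-1],
    [0,0,0,0,0.0105,0.0095,-1],
    [0,0,0,0,0.0085,0.0115,-1],
    [0,0,0,0,0.006,0.013,-1],
    [0,0,0,0,0.0035,0.014,-1],
    [0,0,0,0,0.001,0.0145,-1]
  ]
}}

```text
clock: 4.95
tcp_pos: [0.4481, 0.0461, 0.0156]
orientation: [-3.138, -0.015, -0.007]
contact_force: [-6.1, 5.6, 50.1]
grip_width: 0.0127
gripper_force: 46.5
```

{"fn": "apply_moves", "kwargs": {
  "moves": [
    [0,0,0,0,0,0.001,-1],
    [0,0,0,0,0,0.001,-1],
    [0,0,0,0,0,0.001,-1],
    [0,0,0,0,0,0,-1],
    [0,0,0,0,0,0,-1],
    [0,0,0,0,0,0,-1],
    [0,0,0,0,0,0,-1],
    [0,0,0,0,0,0,-1]
  ]
}}

```text
clock: 5.62
tcp_pos: [0.4483, 0.0461, 0.0139]
orientation: [-3.139, -0.016, -0.008]
contact_force: [-2.8, 4.8, 20.1]
grip_width: 0.0126
gripper_force: 43.8
```

{"fn": "apply_moves", "kwargs": {
  "moves": [
    [0,0,0,0,0,0,0.1],
    [0,0,0,0,0,0,0.1],
    [0,0,0,0,0,0,0.1],
    [0,0,0,0,0,-0.03,0.1],
    [0,0,0,0,0,-0.04,0.1],
    [0,0,0,0,0,-0.04,0.5],
    [0,0,0,0,0,-0.04,1],
    [0,0,0,0,0,-0.04,1]
  ]
}}

```text
clock: 6.28
tcp_pos: [0.4454, 0.0437, 0.2036]
orientation: [-3.141, -0.013, 0.001]
contact_force: [1.7, 0.4, 1.1]
grip_width: 0.0808
gripper_force: 0.0
```

{"fn": "apply_moves", "kwargs": {
  "moves": [
    [0,0,0,0,-0.01,-0.03,1],
    [0,0,0,0,-0.03,-0.02,1],
    [0,0,0,0.003,-0.035,0,1],
    [0,0,0,0.003,-0.035,0,1],
    [0,0,0,0.003,-0.035,0,1],
    [0,0,0,0.003,-0.035,0,1],
    [0,0,0,0.003,-0.035,0,1],
    [0,0,0,0.003,-0.035,0,1]
  ]
}}

```text
clock: 6.95
tcp_pos: [0.4619, 0.2952, 0.2515]
orientation: [3.141, 0.012, -0.0]
contact_force: [0.7, 0.5, 0.1]
grip_width: 0.0852
gripper_force: 0.0
```

{"fn": "apply_moves", "kwargs": {
  "moves": [
    [0,0,0,0.003,-0.03,0,1],
    [0,0,0,0.003,-0.02,0,1],
    [0,0,0,0,0,0,1],
    [0,0,0,0,0,0,1],
    [0,0,0,0,0,0,1],
    [0,0,0,0,0,0,1],
    [0,0,0,0,0,0,1],
    [0,0,0,0,0,0,1]
  ]
}}

```text
clock: 7.62
tcp_pos: [0.4679, 0.3429, 0.2519]
orientation: [3.141, 0.011, 0.001]
contact_force: [0.0, 0.6, 0.3]
grip_width: 0.0853
gripper_force: 0.0
```

```bash
python3 - <<'E'
from h import *
C=cam("wrist"); im=grab_frame("wrist"); print(telemetry.get_obs()["tcp_pos"])
p=[.4697,.4007]; P=[[p[0]+a,p[1]+b,.142] for a in(-.011,.011) for b in (-.011,.011)]+[[p[0]+a,p[1]+b,.03] for a in(-.0425,.0425) for b in (-.015,.015)]
for u in proj(C,P): cv2.circle(im,tuple(np.int32(np.clip(u,-99,999)*8)),24,(0,0,255),1,shift=3)
top=grab_frame("top")
S=np.load("S.npy")
for u in proj(cam("top"),st(S,[(-85,-78,31),(85,-78,31),(-159,-73,28)])): cv2.circle(top,tuple(np.int32(u*8)),16,(0,0,255),1,shift=3)
a=cv2.resize(top[165:295,260:440],(480,347)); cv2.imwrite("pics/w2.png",np.hstack([cv2.resize(im,(320,240)) if 0 else im[:347,160:460],a]))
E
```

```text
[0.46786242 0.34317157 0.25194711]
```

View pics/w2.png

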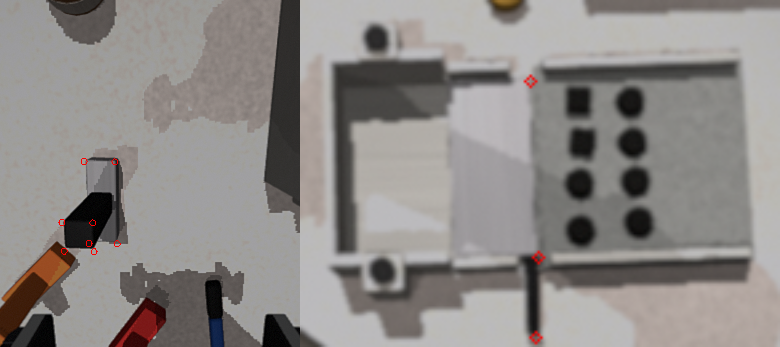

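The flap is flat down, and the scraper matches the prediction to about 3 mm. The red and orange look-alikes are clear of the fingers.

{"fn": "apply_moves", "kwargs": {
  "moves": [
    [0,0,0,0.0025,-0.028,0,1],
    [0,0,0,0.001,-0.028,0,1],
    [0,0,0,0,0,0.03,1],
    [0,0,0,0,0,0.035,1],
    [0,0,0,0,0,0.035,1],
    [0,0,0,0,0,0.03,1],
    [0,0,0,0,0,0.022,1],
    [0,0,0,0,0,0,1]
  ]
}}

```text
clock: 8.38
tcp_pos: [0.4684, 0.3972, 0.0949]
orientation: [3.136, 0.013, -0.01]
contact_force: [-0.2, -1.2, -0.0]
grip_width: 0.0854
gripper_force: 0.0
```

{"fn": "apply_moves", "kwargs": {
  "moves": [
    [0,0,0,0,0,0,0],
    [0,0,0,0,0,0,-1],
    [0,0,0,0,0,0,-1],
    [0,0,0,0,0,0,-1],
    [0,0,0,0,0,0,-1],
    [0,0,0,0,0,0,-1],
    [0,0,0,0,0,0,-1],
    [0,0,0,0,0,0,-1]
  ],
  "grip_force": 90
}}

```text
clock: 9.05
tcp_pos: [0.4714, 0.4011, 0.1013]
orientation: [-3.14, -0.013, -0.003]
contact_force: [0.8, -0.1, 7.5]
grip_width: 0.0208
gripper_force: 88.8
```

{"fn": "apply_moves", "kwargs": {
  "moves": [
    [0,0,0,0,0,-0.02,-1],
    [0,0,0,0,0,-0.035,-1],
    [0,0,0,0,0,-0.035,-1],
    [0,0,0,0,0,-0.035,-1],
    [0,0,0,0,0,-0.035,-1],
    [0,0,0,0,0,-0.035,-1],
    [0,0,0,0.005,0.015,-0.02,-1],
    [0,0,0,0.01,0.025,0,-1]
  ]
}}

```text
clock: 9.72
tcp_pos: [0.4848, 0.365, 0.3205]
orientation: [-3.134, -0.023, -0.008]
contact_force: [1.0, 0.4, -2.7]
grip_width: 0.0211
gripper_force: 88.5
```

{"fn": "apply_moves", "kwargs": {
  "moves": [
    [0,0,0,0.01,0.035,0,-1],
    [0,0,0,0.01,0.035,0,-1],
    [0,0,0,0.01,0.035,0,-1],
    [0,0,0,0.01,0.035,0,-1],
    [0,0,0,0.01,0.035,0,-1],
    [0,0,0,0.01,0.035,0,-1],
    [0,0,0,0.01,0.035,0,-1],
    [0,0,0,0.01,0.035,0,-1]
  ]
}}

```text
clock: 10.38
tcp_pos: [0.5679, 0.0789, 0.3143]
orientation: [3.141, 0.014, -0.002]
contact_force: [1.3, -0.2, -2.8]
grip_width: 0.0206
gripper_force: 88.5
```

{"fn": "apply_moves", "kwargs": {
  "moves": [
    [0,0,0,0.01,0.035,0,-1],
    [0,0,0,0.01,0.035,0,-1],
    [0,0,0,0.01,0.035,0,-1],
    [0,0,0,0.01,0.035,0,-1],
    [0,0,0,0.01,0.035,0,-1],
    [0,0,0,0,0.03,0,-1],
    [0,0,0,0,0,0,-1],
    [0,0,0,0,0,0,-1]
  ]
}}

```text
clock: 11.05
tcp_pos: [0.6191, -0.1268, 0.3136]
orientation: [3.141, 0.006, -0.004]
contact_force: [-0.1, 1.7, -2.7]
grip_width: 0.0212
gripper_force: 88.6
```

```bash
python3 - <<'E'
from h import *
o=telemetry.get_obs();print(o["tcp_pos"],o["orientation"],o["grip_width"],o["contact_force"])
w=grab_frame("wrist"); s=grab_frame("side"); t=grab_frame("top")
cv2.imwrite("pics/w3.png",np.hstack([cv2.resize(w,(400,300)),cv2.resize(s[100:340,220:540],(400,300))]))
E
```

```text
[ 0.61910858 -0.1267659   0.313571  ] [ 3.14104734  0.00568561 -0.00396271] 0.021217925193085487 [-0.07626935  1.71378769 -2.65044308]
```

View pics/w3.png

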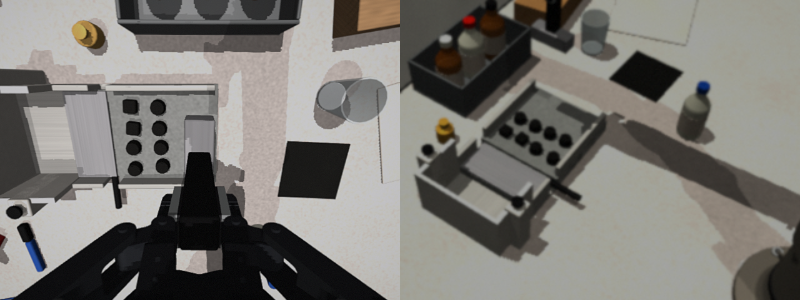

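The scraper is held upright and square over the free end of the deck. Stoppers are at (130–165, 105–168) in the wrist half. Lowering onto lane +41.

{"fn": "apply_moves", "kwargs": {
  "moves": [
    [0,0,0,0.005,0,0.02,-1],
    [0,0,0,0.005,0,0.03,-1],
    [0,0,0,0,0,0.035,-1],
    [0,0,0,0,0,0.035,-1],
    [0,0,0,0,0,0.03,-1],
    [0,0,0,0,0,0.02,-1],
    [0,0,0,0,0,0,-1],
    [0,0,0,0,0,0,-1]
  ]
}}

```text
clock: 11.87
tcp_pos: [0.6296, -0.122, 0.1443]
orientation: [-3.141, -0.017, 0.003]
contact_force: [-0.1, 0.0, -2.6]
grip_width: 0.0212
gripper_force: 88.5
```

{"fn": "apply_moves", "kwargs": {
  "moves": [
    [0,0,0,0,0,0.005,-1],
    [0,0,0,0,0,0.003,-1],
    [0,0,0,0,0,0,-1],
    [0,0,0,0,-0.01,0,-1],
    [0,0,0,0,-0.015,0,-1],
    [0,0,0,0,-0.015,0,-1],
    [0,0,0,0,-0.015,0,-1],
    [0,0,0,0,-0.015,0,-1]
  ]
}}

```text
clock: 12.53
tcp_pos: [0.6295, -0.0508, 0.1372]
orientation: [-3.141, -0.016, -0.001]
contact_force: [0.8, -1.6, -2.2]
grip_width: 0.0214
gripper_force: 88.8
```

{"fn": "apply_moves", "kwargs": {
  "moves": [
    [0,0,0,0,-0.01,0.001,-1],
    [0,0,0,0,-0.015,0.001,-1],
    [0,0,0,0,-0.015,0,-1],
    [0,0,0,0,-0.015,0,-1],
    [0,0,0,0,-0.015,0,-1],
    [0,0,0,0,-0.015,0,-1],
    [0,0,0,0,-0.015,0,-1],
    [0,0,0,0,-0.015,0,-1]
  ]
}}

```text
clock: 13.2
tcp_pos: [0.6284, 0.063, 0.1348]
orientation: [3.142, 0.014, -0.0]
contact_force: [-0.6, -0.0, -3.3]
grip_width: 0.0211
gripper_force: 88.7
```

{"fn": "apply_moves", "kwargs": {
  "moves": [
    [0,0,0,0,-0.012,0,-1],
    [0,0,0,0,-0.012,0,-1],
    [0,0,0,0,-0.012,0,-1],
    [0,0,0,0,-0.012,0,-1],
    [0,0,0,0,0,0,-1],
    [0,0,0,0,0,0,-1],
    [0,0,0,0,0,0,-1],
    [0,0,0,0,0,0,-1]
  ]
}}

```text
clock: 13.87
tcp_pos: [0.6283, 0.108, 0.1347]
orientation: [3.141, 0.011, -0.0]
contact_force: [-0.6, -0.2, -3.4]
grip_width: 0.021
gripper_force: 88.8
```

```bash
python3 - <<'E'
from h import *
o=telemetry.get_obs();print(o["tcp_pos"],o["orientation"],o["grip_width"],o["contact_force"])
w=grab_frame("wrist"); s=grab_frame("side")
cv2.imwrite("pics/w4.png",np.hstack([cv2.resize(w,(400,300)),cv2.resize(s[140:320,200:440],(400,300))]))
E
```

```text
[0.62825122 0.10801884 0.13468492] [ 3.14067200e+00  1.09744143e-02 -1.71877527e-04] 0.020950075239360374 [-0.55183459 -0.18137937 -3.37425949]
```

View pics/w4.png

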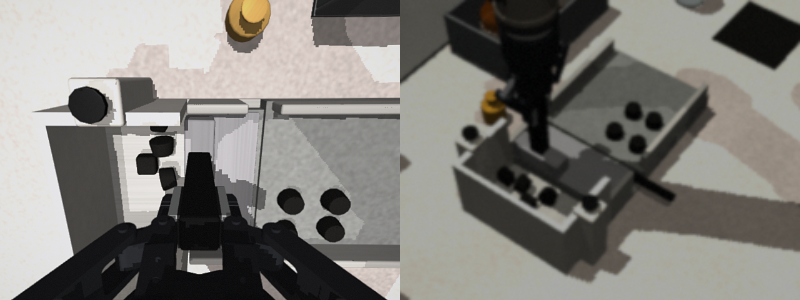

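Four stoppers are in the bin, and four are left on the deck in the near lane. I'll nudge a little further, then lift, go back and take lane −41.

{"fn": "apply_moves", "kwargs": {
  "moves": [
    [0,0,0,0,-0.006,0,-1],
    [0,0,0,0,-0.006,0,-1],
    [0,0,0,0,0,0,-1],
    [0,0,0,0,0,0,-1],
    [0,0,0,0,0,-0.03,-1],
    [0,0,0,0,0,-0.04,-1],
    [0,0,0,0,0,-0.01,-1],
    [0,0,0,0,0.02,0,-1]
  ]
}}

```text
clock: 14.63
tcp_pos: [0.6302, 0.1078, 0.2198]
orientation: [-3.136, -0.023, -0.013]
contact_force: [-0.5, 2.0, -2.4]
grip_width: 0.0206
gripper_force: 88.8
```

{"fn": "apply_moves", "kwargs": {
  "moves": [
    [0,0,0,-0.012,0.03,0,-1],
    [0,0,0,-0.012,0.03,0,-1],
    [0,0,0,-0.012,0.03,0,-1],
    [0,0,0,-0.012,0.03,0,-1],
    [0,0,0,-0.012,0.03,0,-1],
    [0,0,0,-0.012,0.03,0,-1],
    [0,0,0,-0.011,0.03,0,-1],
    [0,0,0,0,0.02,0,-1]
  ]
}}

```text
clock: 15.3
tcp_pos: [0.5444, -0.1333, 0.2146]
orientation: [3.14, 0.008, -0.003]
contact_force: [-0.1, -0.2, -3.5]
grip_width: 0.021
gripper_force: 88.8
```

{"fn": "apply_moves", "kwargs": {
  "moves": [
    [0,0,0,0,0,0,-1],
    [0,0,0,0,0,0,-1],
    [0,0,0,0,0,0,-1],
    [0,0,0,0,0,0,-1],
    [0,0,0,0,0,0,-1],
    [0,0,0,0,0,0,-1],
    [0,0,0,0,0,0,-1],
    [0,0,0,0,0,0,-1]
  ]
}}

```text
clock: 15.97
tcp_pos: [0.5472, -0.1288, 0.2148]
orientation: [-3.141, -0.015, 0.0]
contact_force: [-0.1, 0.1, -3.0]
grip_width: 0.0212
gripper_force: 88.8
```

```bash
python3 - <<'E'
from h import *
o=telemetry.get_obs();print(o["tcp_pos"],o["orientation"],o["grip_width"],o["contact_force"])
w=grab_frame("wrist"); s=grab_frame("side"); t=grab_frame("top")
cv2.imwrite("pics/w5.png",np.hstack([cv2.resize(t[165:295,260:440],(415,300)),cv2.resize(s[140:320,200:440],(385,300))]))
E
```

```text
[ 0.5472474  -0.12882042  0.21477771] [-3.14148904e+00 -1.46745610e-02  4.34054015e-05] 0.02119058828156725 [-0.09784704  0.06398776 -2.99432116]
```

View pics/w5.png

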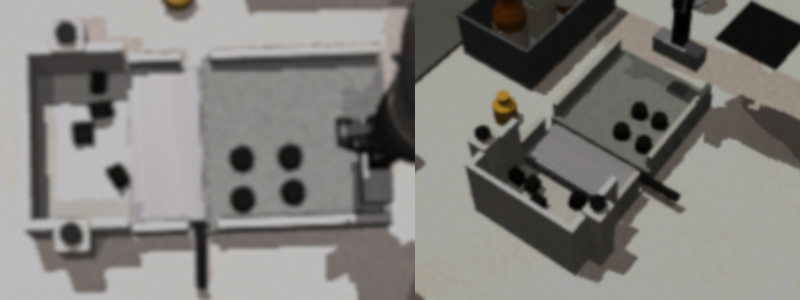

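All four are inside the bin. The remaining four on the deck are at (242–292,157–198) in the crop. Running lane 2.

{"fn": "apply_moves", "kwargs": {
  "moves": [
    [0,0,0,0,0,0.025,-1],
    [0,0,0,0,0,0.03,-1],
    [0,0,0,0,0,0.02,-1],
    [0,0,0,0,0,0.006,-1],
    [0,0,0,0,0,0,-1],
    [0,0,0,0,0,0,-1],
    [0,0,0,0,0,0,-1],
    [0,0,0,0,0,0,-1]
  ]
}}

```text
clock: 16.78
tcp_pos: [0.5474, -0.1294, 0.1341]
orientation: [3.141, 0.013, 0.001]
contact_force: [0.3, -0.5, -3.1]
grip_width: 0.0211
gripper_force: 88.8
```

{"fn": "apply_moves", "kwargs": {
  "moves": [
    [0,0,0,0,-0.01,0,-1],
    [0,0,0,0,-0.015,0,-1],
    [0,0,0,0,-0.015,0,-1],
    [0,0,0,0,-0.015,0,-1],
    [0,0,0,0,-0.015,0,-1],
    [0,0,0,0,-0.015,0,-1],
    [0,0,0,0,-0.015,0,-1],
    [0,0,0,0,-0.015,0,-1]
  ]
}}

```text
clock: 17.45
tcp_pos: [0.546, -0.0129, 0.1339]
orientation: [-3.142, -0.014, -0.0]
contact_force: [0.7, -1.2, -2.6]
grip_width: 0.021
gripper_force: 88.9
```

{"fn": "apply_moves", "kwargs": {
  "moves": [
    [0,0,0,0,-0.015,0,-1],
    [0,0,0,0,-0.015,0,-1],
    [0,0,0,0,-0.015,0,-1],
    [0,0,0,0,-0.015,0,-1],
    [0,0,0,0,-0.015,0,-1],
    [0,0,0,0,-0.015,0,-1],
    [0,0,0,0,-0.015,0,-1],
    [0,0,0,0,-0.012,0,-1]
  ]
}}

```text
clock: 18.12
tcp_pos: [0.5449, 0.1048, 0.134]
orientation: [-3.141, -0.015, -0.0]
contact_force: [0.0, -0.1, -3.0]
grip_width: 0.0211
gripper_force: 89.4
```

{"fn": "apply_moves", "kwargs": {
  "moves": [
    [0,0,0,0,-0.012,0,-1],
    [0,0,0,0,0,0,-1],
    [0,0,0,0,0,0,-1],
    [0,0,0,0,0,-0.03,-1],
    [0,0,0,0,0,-0.04,-1],
    [0,0,0,0,0,-0.01,-1],
    [0,0,0,0,0.03,0,-1],
    [0,0,0,0,0.03,0,-1]
  ]
}}

```text
clock: 18.78
tcp_pos: [0.5462, 0.0551, 0.2152]
orientation: [-3.141, -0.018, -0.005]
contact_force: [-0.3, -0.9, -4.1]
grip_width: 0.0208
gripper_force: 90.5
```

{"fn": "apply_moves", "kwargs": {
  "moves": [
    [0,0,0,0,0.035,0,-1],
    [0,0,0,0,0.035,0,-1],
    [0,0,0,0,0.035,0,-1],
    [0,0,0,0,0.035,-0.02,-1],
    [0,0,0,0,0.035,-0.03,-1],
    [0,0,0,0,0,-0.03,-1],
    [0,0,0,0,0,0,-1],
    [0,0,0,0,0,0,-1]
  ]
}}

```text
clock: 19.45
tcp_pos: [0.5474, -0.1187, 0.2924]
orientation: [3.141, 0.009, 0.005]
contact_force: [-0.3, 1.4, -3.2]
grip_width: 0.021
gripper_force: 90.7
```

```bash
python3 - <<'E'
from h import *
o=telemetry.get_obs();print(o["tcp_pos"],o["orientation"],o["grip_width"],o["contact_force"])
w=grab_frame("wrist"); s=grab_frame("side"); t=grab_frame("top")
cv2.imwrite("pics/w6.png",np.hstack([cv2.resize(t[165:295,260:440],(415,300)),cv2.resize(s[140:320,200:440],(385,300))]))
E
```

```text
[ 0.54744736 -0.11872057  0.29235337] [3.14057507 0.0086083  0.00480596] 0.02103391520079953 [-0.30689469  1.35927244 -3.24182965]
```

View pics/w6.png

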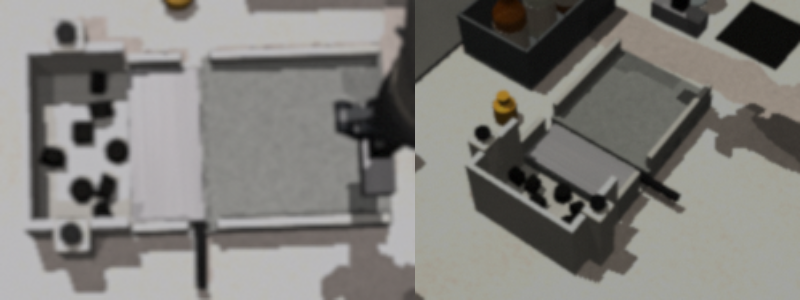

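All eight are in the bin: crop pixels (98,82), (101,108), (83,132), (53,157), (117,150), (82,188), (105,185), (102,208). The deck is clear, so I'll park the scraper on the mat.

{"fn": "apply_moves", "kwargs": {
  "moves": [
    [0,0,0,-0.005,0.03,0,-1],
    [0,0,0,-0.006,0.035,0,-1],
    [0,0,0,-0.006,0.035,0,-1],
    [0,0,0,-0.006,0.035,0,-1],
    [0,0,0,-0.006,0.035,0,-1],
    [0,0,0,-0.006,0.035,0,-1],
    [0,0,0,-0.006,0.035,0,-1],
    [0,0,0,-0.002,0.013,0,-1]
  ]
}}

```text
clock: 20.27
tcp_pos: [0.5029, -0.3761, 0.2888]
orientation: [3.14, 0.004, -0.007]
contact_force: [0.2, -1.0, -2.6]
grip_width: 0.021
gripper_force: 90.4
```

{"fn": "apply_moves", "kwargs": {
  "moves": [
    [0,0,0,0,0,0.02,-1],
    [0,0,0,0,0,0.03,-1],
    [0,0,0,0,0,0.035,-1],
    [0,0,0,0,0,0.035,-1],
    [0,0,0,0,0,0.03,-1],
    [0,0,0,0,0,0.015,-1],
    [0,0,0,0,0,0.01,-1],
    [0,0,0,0,0,0,-1]
  ]
}}

```text
clock: 20.93
tcp_pos: [0.5045, -0.3686, 0.1125]
orientation: [-3.138, -0.015, 0.008]
contact_force: [-0.3, 0.3, -2.6]
grip_width: 0.0206
gripper_force: 90.3
```

{"fn": "apply_moves", "kwargs": {
  "moves": [
    [0,0,0,0,0,0.002,-1],
    [0,0,0,0,0,0.002,-1],
    [0,0,0,0,0,0.002,-1],
    [0,0,0,0,0,0,-1],
    [0,0,0,0,0,0,-1],
    [0,0,0,0,0,0,-1],
    [0,0,0,0,0,0,-1],
    [0,0,0,0,0,0,-1]
  ]
}}

```text
clock: 21.6
tcp_pos: [0.5063, -0.3704, 0.1102]
orientation: [3.141, 0.013, 0.0]
contact_force: [-0.3, 0.1, -2.5]
grip_width: 0.0212
gripper_force: 90.4
```

{"fn": "apply_moves", "kwargs": {
  "moves": [
    [0,0,0,0,0,0.002,-1],
    [0,0,0,0,0,0.002,-1],
    [0,0,0,0,0,0.001,-1],
    [0,0,0,0,0,0,-1],
    [0,0,0,0,0,0,-1],
    [0,0,0,0,0,0,-1],
    [0,0,0,0,0,0,-1],
    [0,0,0,0,0,0,-1]
  ]
}}

```text
clock: 22.27
tcp_pos: [0.5062, -0.3703, 0.105]
orientation: [3.142, 0.013, 0.0]
contact_force: [0.3, -0.5, -2.7]
grip_width: 0.0213
gripper_force: 90.6
```

{"fn": "apply_moves", "kwargs": {
  "moves": [
    [0,0,0,0,0,0.001,-1],
    [0,0,0,0,0,0.0005,-1],
    [0,0,0,0,0,0,-1],
    [0,0,0,0,0,0,-1],
    [0,0,0,0,0,0,-1],
    [0,0,0,0,0,0,-1],
    [0,0,0,0,0,0,-1],
    [0,0,0,0,0,0,-1]
  ]
}}

```text
clock: 22.93
tcp_pos: [0.5066, -0.3704, 0.1043]
orientation: [3.141, 0.014, 0.001]
contact_force: [-2.4, 0.2, 6.3]
grip_width: 0.0213
gripper_force: 91.6
```

{"fn": "apply_moves", "kwargs": {
  "moves": [
    [0,0,0,0,0,0,-0.2],
    [0,0,0,0,0,0,0.5],
    [0,0,0,0,0,0,1],
    [0,0,0,0,0,0,1],
    [0,0,0,0,0,-0.02,1],
    [0,0,0,0,0,-0.03,1],
    [0,0,0,0,0,-0.04,1],
    [0,0,0,0,0,-0.04,1]
  ]
}}

```text
clock: 23.6
tcp_pos: [0.5055, -0.3698, 0.234]
orientation: [-3.14, -0.014, 0.003]
contact_force: [1.4, -1.2, -0.6]
grip_width: 0.0854
gripper_force: 0.0
```

{"fn": "apply_moves", "kwargs": {
  "moves": [
    [0,0,0,0,0,-0.03,1],
    [0,0,0,-0.008,-0.03,0,1],
    [0,0,0,-0.008,-0.037,0,1],
    [0,0,0,-0.008,-0.037,0,1],
    [0,0,0,-0.008,-0.037,0,0.1],
    [0,0,0,-0.008,-0.037,0,0.1],
    [0,0,0,-0.008,-0.037,0,0.1],
    [0,0,0,-0.005,-0.037,0,0.1]
  ]
}}

```text
clock: 24.27
tcp_pos: [0.4499, -0.1173, 0.2634]
orientation: [3.141, 0.013, 0.0]
contact_force: [0.0, -0.2, -0.1]
grip_width: 0.0471
gripper_force: 0.0
```

{"fn": "apply_moves", "kwargs": {
  "moves": [
    [0,0,0,0,-0.035,0,0.1],
    [0,0,0,0,-0.035,0,0.1],
    [0,0,0,0,-0.035,0,0.1],
    [0,0,0,0,-0.035,0,0.1],
    [0,0,0,0,-0.02,0,0.1],
    [0,0,0,0,0,0,0.1],
    [0,0,0,0,0,0,0.1],
    [0,0,0,0,0,0,0.1]
  ]
}}

```text
clock: 24.93
tcp_pos: [0.4497, 0.0403, 0.2633]
orientation: [3.141, 0.012, -0.0]
contact_force: [-0.7, 0.2, 0.5]
grip_width: 0.047
gripper_force: 0.0
```

```bash
python3 - <<'E'
from h import *
o=telemetry.get_obs();print(o["tcp_pos"],o["orientation"],o["grip_width"],o["contact_force"])
w=grab_frame("wrist"); s=grab_frame("side"); t=grab_frame("top")
cv2.imwrite("pics/w7.png",np.hstack([cv2.resize(s[100:320,200:500],(410,300)),cv2.resize(w,(390,300))]))
E
```

```text
[0.44968094 0.04025609 0.26329893] [ 3.14099487e+00  1.20293395e-02 -2.50445785e-04] 0.047034795375557464 [-0.74814561  0.19199579  0.49544344]
```

View pics/w7.png

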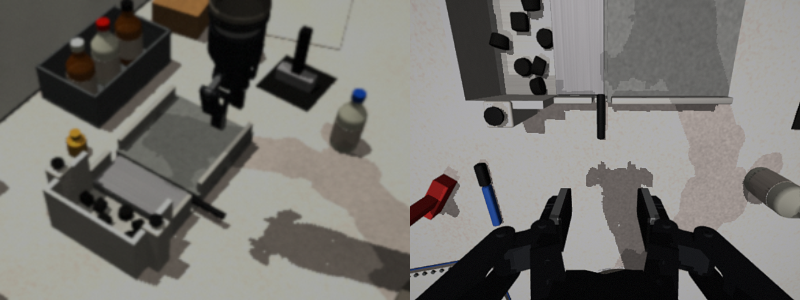

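The scraper stands mid-mat and the bin holds the stoppers. The bar is under the fingers.

{"fn": "apply_moves", "kwargs": {
  "moves": [
    [0,0,0,-0.001,-0.005,0.03,0.1],
    [0,0,0,0,0,0.04,0.1],
    [0,0,0,0,0,0.04,0.1],
    [0,0,0,0,0,0.04,0.1],
    [0,0,0,0,0,0.035,0.1],
    [0,0,0,0,0,0.03,0.1],
    [0,0,0,0,0,0.02,0.1],
    [0,0,0,0,0,0.01,0.1]
  ]
}}

```text
clock: 25.75
tcp_pos: [0.4471, 0.045, 0.0158]
orientation: [3.141, 0.011, -0.007]
contact_force: [0.2, 0.3, -0.5]
grip_width: 0.0471
gripper_force: 0.0
```

{"fn": "apply_moves", "kwargs": {
  "moves": [
    [0,0,0,0,0,0,0.1],
    [0,0,0,0,0,0,0.1],
    [0,0,0,0,0,0,-1],
    [0,0,0,0,0,0,-1],
    [0,0,0,0,0,0,-1],
    [0,0,0,0,0,0,-1],
    [0,0,0,0,0,0,-1],
    [0,0,0,0,0,0,-1]
  ],
  "grip_force": 40
}}

```text
clock: 26.42
tcp_pos: [0.4497, 0.0462, 0.0196]
orientation: [3.141, 0.013, 0.004]
contact_force: [-0.1, -0.7, 6.7]
grip_width: 0.0124
gripper_force: 39.1
```

{"fn": "apply_moves", "kwargs": {
  "moves": [
    [0,0,0,0,-0.001,-0.0145,-1],
    [0,0,0,0,-0.0035,-0.014,-1],
    [0,0,0,0,-0.006,-0.013,-1],
    [0,0,0,0,-0.0085,-0.0115,-1],
    [0,0,0,0,-0.0105,-0.0095,-1],
    [0,0,0,0,-0.0125,-0.0075,-1],
    [0,0,0,0,-0.0135,-0.0045,-1],
    [0,0,0,0,-0.014,-0.002,-1]
  ]
}}

```text
clock: 27.08
tcp_pos: [0.4498, 0.109, 0.0984]
orientation: [3.131, 0.003, 0.003]
contact_force: [-2.8, -11.1, 21.9]
grip_width: 0.0125
gripper_force: 43.0
```

{"fn": "apply_moves", "kwargs": {
  "moves": [
    [0,0,0,0,-0.002,0,-1],
    [0,0,0,0,0,0,-1],
    [0,0,0,0,0,0,-1],
    [0,0,0,0,0,0,-1],
    [0,0,0,0,0,0,-1],
    [0,0,0,0,0,0,-1],
    [0,0,0,0,0,0,-1],
    [0,0,0,0,0,0,-1]
  ]
}}

```text
clock: 27.75
tcp_pos: [0.4496, 0.1163, 0.0983]
orientation: [3.138, 0.011, 0.006]
contact_force: [-8.0, -7.4, 33.6]
grip_width: 0.0124
gripper_force: 45.0
```

{"fn": "apply_moves", "kwargs": {
  "moves": [
    [0,0,0,0,-0.002,0,-1],
    [0,0,0,0,0,0,-1],
    [0,0,0,0,0,0,-1],
    [0,0,0,0,0,0,-1],
    [0,0,0,0,0,0,0.1],
    [0,0,0,0,0,0,0.1],
    [0,0,0,0,0,0,0.1],
    [0,0,0,0,0,0,0.1]
  ]
}}

```text
clock: 28.42
tcp_pos: [0.4479, 0.1199, 0.095]
orientation: [-3.141, -0.014, -0.0]
contact_force: [-1.1, 0.3, -0.0]
grip_width: 0.0469
gripper_force: 0.0
```

{"fn": "apply_moves", "kwargs": {
  "moves": [
    [0,0,0,0,0,-0.02,0.1],
    [0,0,0,0,0,-0.04,0.1],
    [0,0,0,0,0,-0.04,0.1],
    [0,0,0,0,0.03,-0.03,0],
    [0,0,0,0,0.03,0,-1],
    [0,0,0,0,0.03,0,-1],
    [0,0,0,0,0,0,-1],
    [0,0,0,0,0,0,-1]
  ]
}}

```text
clock: 29.08
tcp_pos: [0.4485, 0.0288, 0.2241]
orientation: [3.141, 0.008, -0.001]
contact_force: [0.1, 1.6, -0.1]
grip_width: 0.0003
gripper_force: 0.0
```

```bash
python3 - <<'E'
from h import *
o=telemetry.get_obs();print(o["tcp_pos"],o["orientation"],o["grip_width"],o["contact_force"])
C=cam("wrist"); w=grab_frame("wrist"); S=np.array([.587,.119,.010])
P=st(S,[(-104,60,130),(-159,-3,104),(-84,-3,104),(85,0,109),(-159,3,104)])
for u in proj(C,P): cv2.circle(w,tuple(np.int32(np.clip(u,-99,999)*8)),24,(0,0,255),1,shift=3)
cv2.imwrite("pics/w8.png",w)
E
```

```text
[0.44846585 0.02876466 0.22414683] [ 3.14121666e+00  7.95877608e-03 -8.14938775e-04] 0.0002595062962345326 [ 0.13702881  1.55729482 -0.08189035]
```

View pics/w8.png

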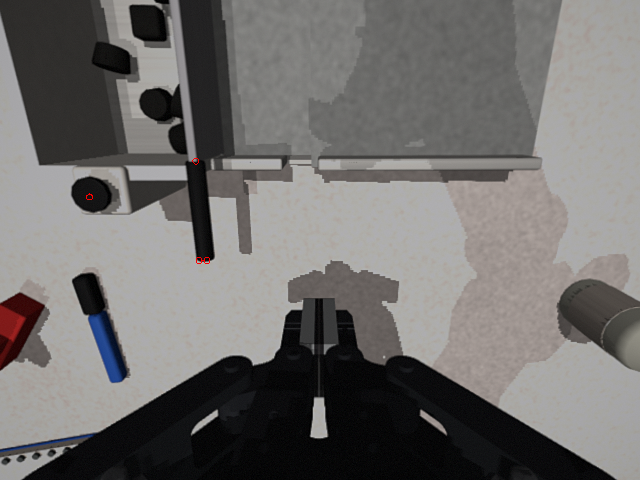

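The flap reads fully upright, with the bar tip at (205,258) on the predicted point. Next I press the near cap with the fingers shut.

{"fn": "apply_moves", "kwargs": {
  "moves": [
    [0,0,0,0.009,-0.037,0,-1],
    [0,0,0,0.009,-0.037,0,-1],
    [0,0,0,0.009,-0.037,0,-1],
    [0,0,0,0.009,-0.037,0,-1],
    [0,0,0,0,0,0.03,-1],
    [0,0,0,0,0,0.03,-1],
    [0,0,0,0,0,0.02,-1],
    [0,0,0,0,0,0,-1]
  ]
}}

```text
clock: 29.8
tcp_pos: [0.4799, 0.1792, 0.1401]
orientation: [3.14, 0.019, -0.013]
contact_force: [0.3, -0.4, -0.4]
grip_width: 0.0001
gripper_force: 0.0
```

{"fn": "apply_moves", "kwargs": {
  "moves": [
    [0,0,0,0,0,0.004,-1],
    [0,0,0,0,0,0.004,-1],
    [0,0,0,0,0,0.003,-1],
    [0,0,0,0,0,0.003,-1],
    [0,0,0,0,0,0.002,-1],
    [0,0,0,0,0,0,-1],
    [0,0,0,0,0,0,-1],
    [0,0,0,0,0,0,-1]
  ]
}}

```text
clock: 30.47
tcp_pos: [0.4838, 0.1786, 0.1288]
orientation: [-3.141, -0.013, -0.001]
contact_force: [0.3, 0.6, 1.5]
grip_width: 0.0002
gripper_force: 0.7
```

Now in contact at z 0.129. I'll press on.

{"fn": "apply_moves", "kwargs": {
  "moves": [
    [0,0,0,0,0,0.003,-1],
    [0,0,0,0,0,0.003,-1],
    [0,0,0,0,0,0.002,-1],
    [0,0,0,0,0,0,-1],
    [0,0,0,0,0,0,-1],
    [0,0,0,0,0,0,-1],
    [0,0,0,0,0,0,-1],
    [0,0,0,0,0,0,-1]
  ]
}}

```text
clock: 31.13
tcp_pos: [0.4839, 0.1787, 0.1219]
orientation: [3.141, 0.013, 0.002]
contact_force: [-5.1, -2.8, 20.0]
grip_width: 0.0002
gripper_force: 9.9
```

The cap hit a 20 N hard stop at z 0.122, so it is home. On to the far cap.

{"fn": "apply_moves", "kwargs": {
  "moves": [
    [0,0,0,0,0,-0.03,-1],
    [0,0,0,0,0,-0.02,-1],
    [0,0,0,0.035,0,0,-1],
    [0,0,0,0.035,0,0,-1],
    [0,0,0,0.035,0,0,-1],
    [0,0,0,0.035,0,0,-1],
    [0,0,0,0.035,0,0,-1],
    [0,0,0,0.032,0,0,-1]
  ]
}}

```text
clock: 31.8
tcp_pos: [0.6922, 0.1798, 0.1693]
orientation: [3.141, 0.013, -0.001]
contact_force: [0.4, 0.6, 0.3]
grip_width: -0.0004
gripper_force: 0.0
```

{"fn": "apply_moves", "kwargs": {
  "moves": [
    [0,0,0,0,0,0,-1],
    [0,0,0,0,0,0.015,-1],
    [0,0,0,0,0,0.015,-1],
    [0,0,0,0,0,0.004,-1],
    [0,0,0,0,0,0,-1],
    [0,0,0,0,0,0,-1],
    [0,0,0,0,0,0,-1],
    [0,0,0,0,0,0,-1]
  ]
}}

```text
clock: 32.47
tcp_pos: [0.6907, 0.1806, 0.1374]
orientation: [-3.141, -0.014, -0.002]
contact_force: [0.2, 0.2, 0.2]
grip_width: 0.0004
gripper_force: 0.0
```

{"fn": "apply_moves", "kwargs": {
  "moves": [
    [0,0,0,0,0,0.004,-1],
    [0,0,0,0,0,0.004,-1],
    [0,0,0,0,0,0.004,-1],
    [0,0,0,0,0,0.003,-1],
    [0,0,0,0,0,0.002,-1],
    [0,0,0,0,0,0,-1],
    [0,0,0,0,0,0,-1],
    [0,0,0,0,0,0,-1]
  ]
}}

```text
clock: 33.13
tcp_pos: [0.6911, 0.1806, 0.122]
orientation: [-3.142, -0.013, -0.003]
contact_force: [-5.1, -2.3, 15.6]
grip_width: -0.0002
gripper_force: 8.3
```

{"fn": "apply_moves", "kwargs": {
  "moves": [
    [0,0,0,0,0,-0.03,-1],
    [0,0,0,0,0,-0.04,-1],
    [0,0,0,0,0,-0.04,-1],
    [0,0,0,-0.03,0,-0.03,-1],
    [0,0,0,-0.035,0,0,-1],
    [0,0,0,-0.035,0,0,-1],
    [0,0,0,-0.035,0,0,-1],
    [0,0,0,-0.035,0,0,-1]
  ]
}}

```text
clock: 33.8
tcp_pos: [0.5191, 0.1786, 0.2583]
orientation: [3.141, 0.013, -0.001]
contact_force: [0.4, 0.4, 1.0]
grip_width: -0.0002
gripper_force: 0.0
```

{"fn": "apply_moves", "kwargs": {
  "moves": [
    [0,0,0,-0.02,0,0,-1],
    [0,0,0,0,0,0,-1],
    [0,0,0,0,0,0,-1],
    [0,0,0,0,0,0,-1],
    [0,0,0,0,0,0,-1],
    [0,0,0,0,0,0,-1],
    [0,0,0,0,0,0,-1],
    [0,0,0,0,0,0,-1]
  ]
}}

```text
clock: 34.47
tcp_pos: [0.5014, 0.1787, 0.2585]
orientation: [-3.141, -0.013, 0.001]
contact_force: [-0.8, 0.5, 1.3]
grip_width: -0.0003
gripper_force: 0.0
```

```bash
python3 - <<'E'
from h import *
o=telemetry.get_obs();print(o["tcp_pos"],o["contact_force"])
w=grab_frame("wrist"); s=grab_frame("side"); t=grab_frame("top")
C=cam("top")
for n in("scraper","mat","beaker","jar","flask","marker","weight"):
    print(n,[(round(q["p"],2),ray(C,[q["extent"][:2]],0)[0,:2].round(3).tolist()) for q in silhouettes(n,"top")[:4]])
cv2.imwrite("pics/w9.png",np.hstack([cv2.resize(w,(400,300)),cv2.resize(s[100:340,180:500],(400,300))]))
E
```

```text
[0.50143543 0.17873645 0.25854439] [-0.75219452  0.45099016  1.32319636]
scraper [(0.89, [0.512, -0.4]), (0.81, [0.405, 0.613]), (0.65, [0.305, 0.376]), (0.57, [0.379, 0.484])]
mat [(0.82, [0.509, -0.371])]
beaker [(0.95, [0.68, -0.402]), (0.48, [0.635, 0.153])]
jar [(0.74, [0.682, 0.435])]
flask [(0.67, [0.34, -0.287])]
marker [(0.66, [0.637, 0.121]), (0.55, [0.303, 0.274])]
weight [(0.71, [0.778, 0.064]), (0.23, [0.627, 0.123])]
```

View pics/w9.png

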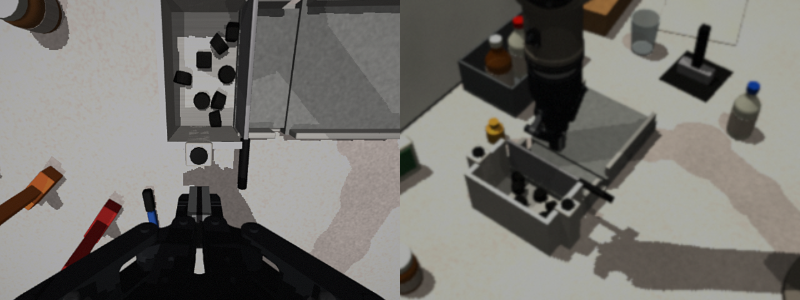

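All eight stoppers are in the bin, the flap is upright and both caps are low. The scraper stands on the mat and the bystanders have not moved, so I'm handing in.

```bash
python3 -c "
from bench import order
print(order.hand_in())"
```

```text
the job is handed in; nothing more can be done
None
```

The job is handed in, with no verdict returned: my last pictures and force readings show all eight stoppers in the bin, the flap shut upright, both lock caps pressed to their stops, the scraper standing mid-mat and the bystanders where they were.

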